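# Pin the stop of the parcel gauge

## Robot

A 6-joint arm with a two-finger parallel gripper is mounted at the origin on a cart in front of the work surface, level with it; the furniture and walls round the work are solid. World frame = base frame: x ahead of the robot, y to its left, z up, the work surface at z = 0. Lengths are in mm, angles in rad, forces in N, time in s.
With the tool pointing down it reaches from about 350 to 875 mm from the base axis. Payload 4.2 kg.
Tool frame: the origin (TCP) lies at the very end of the fingers, on their centre line; the grasp point (between the pads) lies ctrl.hold_point_z behind it (ctrl.hold_point_z is the distance from the TCP to the grasp point, in mm); z points along the fingers, y is the line along which they close (so a half turn about z gives the same grasp; the last joint's range is limited). The gripper opens to 87 mm and grips with 3 to 60 N. Pads are 19 mm wide; open, the fingers measure 117 mm over their backs; the gripper's body (75 mm by 190 mm) begins 51 mm behind the grasp point.
Start: joints at [-0.843, 0.385, 0.008, 0, -1.194, -0.259], TCP at [282.396, -557.541, 222.55] pointing down, gripper open.
Joint ranges: [-3.14, 3.14], [-1.21, 2.06], [-1.07, 1.41], [-3.16, 2.05], [-2.99, -0.16], [-3.1, 3.1]. Speed limits (rad/s): [2.79, 2.79, 3.14, 3.14, 3.14, 3.14].

## Interface

Orientations are given as a unit quaternion [w, x, y, z].
In Python, from cell import ctrl, imaging, job gives the robot as it stands.
- The arm moves only by the tool step_arm, never from a script. Its argument "rows" is text: rows parted by semicolons, each of 4 numbers parted by spaces: the shift along the tool's x, y, z in cm, then the turn about the tool's z in rad. In form: dx dy dz roll; .... A call has 1 to 8 rows; each row shifts and turns the commanded pose from where the row before left it, along the tool's axes as they then stand; what a row does not reach is not made up. A row lasts 1/12 s, in which the tool goes at most 41.7 mm and 7.16 degrees, less where a joint would pass 70% of its speed; a pose out of reach is approached as far as the arm can. A call is refused whole if a number of a shift passes 4.17 or a number of a turn 0.125, either way. A call with a gripper value outside its range is refused whole. "hand" is the opening, from 0 (shut) to 1 (fully open), set as the call begins (left out, the last holds). The fingers move at their own pace and stop on an object; the grip force is fixed at half the most. Time passes only in rows, so rows that do not move let the fingers close. It gives the time, the measured TCP pose, the force, the opening and the grip force at its end, in the units of the state.
- ctrl.read_state(): the state, without advancing time (a new reading comes with each control period).
- imaging.capture(name): name is "side" or "top" or "wrist"; returns the picture (480x640x3 uint8, red, green, blue); there is no depth.
- imaging.camera_model(name): a dict with "fx", "fy", "cx", "cy" (pixels), "position" and "attitude" of the camera in the world. Camera axes: x right, y up, looking along -z (the intrinsics and any distortion apply to the point x, -y, -z); pixel columns grow to the right and rows downward; lengths in mm; the calibration is good to about 2 mm. A picture is of the moment at which its call begins: read the wrist's pose just before it. camera_model takes no time and is no camera call; for the wrist camera it gives the pose at the moment of the call.
- job.job_done(): hands the job in; it is judged then, once.
The state is a dict: "clock": time; "joint_positions": joint angles; "joint_velocities": joint speeds; "joint_torque": joint torques, N m; "position": TCP position; "eef_rot": TCP orientation; "wrist_force": force on the tool from outside, world axes, zero at the start; "ft_torque": the same for the moment, N m; "opening": finger opening in mm; "gripper_force": force on a finger pad.
Only numpy, scipy, OpenCV 4.12 (cv2) and the standard library are available. Lean on these libraries where they do the work, as an engineer would, in place of code of your own. Each camera call takes 0.05 s, during which the arm holds its last target. There are 200 camera calls.

## Task

The stop bracket of the parcel gauge has worked loose and its holes no longer line up: take the taper pin out of its wooden holder and drive it down through the bracket, the spacer and the bed below, so that it pulls them into line and stands upright with its collar flush on the bracket, then let go. The hole in the bed lies several millimetres off and out of sight, so feel the pin in, letting it give way sideways, and never press it against the gauge with more than about 12 N in any direction. Leave the two rolls and the brass weight where they are.

Things in the scene. Friction and masses are not known exactly. Their poses are not given: they have to be found in the camera images.
- pin: loose steel taper pin, about 0.25 kg, 98 mm long, upright in the holder at the start. Origin: centre of its tip (lower end), z up along the pin. From the tip: a cone from 5 mm diameter to 24 mm at 30 mm, a straight 24 mm shank up to 56 mm, a round collar 40 mm wide, 6 mm thick (56 to 62 mm), then a square grip 20 x 20 mm, faces along the pin's x and y, up to 98 mm
- pin_seat (a point): point on the pin's axis at the underside of its collar, 56 mm above the tip
- pin_grip (a point): point on the pin's axis near the middle of the square grip, 82 mm above the tip
- holder: fixed square wooden block, 70 x 70 mm and 66 mm high (foot 80 x 80 mm), origin at the centre of its underside; the pin stands in its 29 mm wide, 60 mm deep central hole with the collar resting on the block's top, its tip 10 mm above the worktop
- gauge: fixed grey bed of the parcel gauge, 170 (x) x 140 (y) x 46 mm high, origin at the centre of its underside. Inside, hidden below the plates, is an eccentric anchor block with a vertical 26 mm through hole, 46 mm deep, down to the worktop. The hole's axis lies 8 mm from the bed's centre, in a direction that is not measured and differs each time; it does not give way
- bed_top (a point): centre of the bed's upper face, 46 mm above the worktop, fixed. On it lie two 8 mm plates that slide up to 12 mm in x and y of the bed (never turn or lift), each against some 1.2 N of friction along x and along y, so they give way to the pin: first the aluminium spacer, 108 x 104 mm, its 26 mm hole (not measured) up to 1 mm off centre in x and y, then the stop bracket
- bracket_hole (a point): centre of the 26 mm hole in the stop bracket, at its upper face, 62 mm above the worktop; moves with the bracket. The bracket: a steel plate 96 (x) x 88 (y) x 8 mm, an upright stop face along its +x edge rising 32 mm above the plate, inner side 37 mm from the hole's centre. When the pin is home its collar lies flush here, its tip 6 mm above the worktop
- tape_roll: bystander: loose roll of brown tape, 96 mm wide, 48 mm high, origin under its centre
- label_roll: bystander: loose white roll, 66 mm wide, 40 mm high, origin under its centre
- weight_500: bystander: loose brass scale weight, 38 mm wide, 45 mm high, origin under its centre
Things that resemble listed ones, but are neither listed nor needed, are in the scene too. Leave any orange look-alike of the pin alone.

How it is judged (in metres and radians):
On the way, in this order (a step that is already met when the one before it is completed fails the run):
1. the pin is lifted out of its holder (tip more than 70 mm above the worktop) (height (world z) of pin above 0.07 m), for 0.1 s.
2. the pin's tip has entered the bracket's hole from above (z of pin in the frame of bracket_hole below -0.003 m and horizontal distance between pin and bracket_hole below 0.012 m), for 0.1 s.
At the end, for the whole second after the job is handed in: the pin stands in the gauge through all the holes, at rest (below 10 mm/s), upright within 0.07 rad, with the underside of its collar within 2 mm of the bracket's upper face, its collar centred within 3 mm on the bracket's hole and its tip within 6 mm of it sideways (z of pin_seat in the frame of bracket_hole between -0.003 and 0.002 m and horizontal distance between pin_seat and bracket_hole below 0.003 m and horizontal distance between pin and bracket_hole below 0.006 m and angle between pin's own z axis and vertical below 0.07 rad and linear speed of pin below 0.01 m/s); the robot touches nothing.
It fails at once if the pin is pressed against the gauge or its plates with more than 20 N (all contacts added up) while its collar is still more than 2.5 mm above the bracket (contact force between pin and gauge above 20 N and z of pin_seat in the frame of bracket_hole above 0.0025 m).
It fails at once if the pin is pressed home against the gauge with more than 40 N (all contacts added up) (contact force between pin and gauge above 40 N).
It fails at once if a roll or the brass weight is shifted by more than 15 mm (distance of any of tape_roll, label_roll, weight_500 from where it was at the start of the episode above 0.015 m).
It also fails if it takes over 51 s, if anything falls off the work surface, if the arm or the gripper's body presses on something with over 40 N, if the wrist force passes 120 N, or if a joint passes its speed limit or range.

## Working session

There is one attempt and no reset: what is moved stays moved. The work goes in short steps, Python scripts to look and compute and a tool call to move; the robot and the scene stay as the last step left them, time stands still between calls to the robot, and variables do not carry over. Pictures are saved under pics/ and viewed, at most 10 in all, crops included, and the job is handed in when it is done.

Besides the shell and the picture viewer there is one more tool, called after ">>>" by a JSON object that holds its "method" and its "body", one argument or row to a line. step_arm: Moves the arm, as the interface text tells. Its arguments: {"type":"object","properties":{"rows":{"type":"string"},"hand":{"type":"number"}},"required":["rows"]}

```bash
mkdir -p pics; ls; cat > h.py <<'E'
from cell import ctrl, imaging, job
import numpy as np, cv2
from scipy.spatial.transform import Rotation as R
def model(n):
    m=imaging.camera_model(n); return m
def ray(m,u,v):
    a=m["attitude"]; a=np.array(a)
    d=np.array([(u-m["cx"])/m["fx"],-(v-m["cy"])/m["fy"],-1.0])
    if m.get("distortion") is not None: pass
    q=R.from_quat(np.r_[a[1:],a[0]]) if a.shape==(4,) else R.from_matrix(a)
    return np.array(m["position"]),q.apply(d)
def onplane(m,u,v,z):
    p,d=ray(m,u,v); return p+d*(z-p[2])/d[2]
E
python3 - <<'E'
from h import *
for n in ("top","side","wrist"):
    print(imaging.camera_model(n))
for n in ("top","side"):
    cv2.imwrite(f"pics/{n}0.png",imaging.capture(n)[:,:,::-1])
print(ctrl.hold_point_z); s=ctrl.read_state(); print(s)
E
```

```text
pics
{'fx': 542.6804818720334, 'fy': 542.6804818720334, 'cx': 328.35656133537424, 'cy': 236.40716379287284, 'position': array([ 435.62287027,   22.39286711, 1077.91359484]), 'attitude': array([ 0.70771544,  0.05967998, -0.04465225, -0.70255486])}
{'fx': 446.2889250545121, 'fy': 446.2889250545121, 'cx': 322.9597355079472, 'cy': 240.74194885510494, 'position': array([ 618.84160744, -706.95017502,  494.10460536]), 'attitude': array([0.85551884, 0.51773742, 0.00475079, 0.00359241])}
{'fx': 339.2928552423425, 'fy': 339.2928552423425, 'cx': 319.56766632892044, 'cy': 242.73141586043604, 'position': array([ 213.02553778, -592.27113257,  383.03891055]), 'attitude': array([ 0.51848121, -0.0734085 , -0.12114997,  0.84327404])}
18.700000000000003
{'clock': 0.1, 'joint_positions': array([-8.43407368e-01,  3.85444358e-01,  6.79055067e-03, -4.29892083e-04,
       -1.19400969e+00, -2.58633487e-01]), 'joint_velocities': array([-0.00117279, -0.00010059,  0.00361891,  0.00400108, -0.00085217,
       -0.00147165]), 'joint_torque': array([-2.39661285e-04, -3.91690135e+01,  1.87935680e+01,  4.23191965e+00,
        1.34230050e-02, -7.14695511e-05]), 'position': array([ 282.15425763, -557.09145571,  221.60204477]), 'eef_rot': array([-2.65847672e-04, -2.32160568e-01,  9.72677007e-01,  9.16966186e-04]), 'wrist_force': array([-0.15873103,  0.50808164, -0.54966102]), 'ft_torque': array([0.01542558, 0.01982605, 0.05219017]), 'gripper_force': 0.0, 'opening': 87.39771534022606}
```

View pics/top0.png

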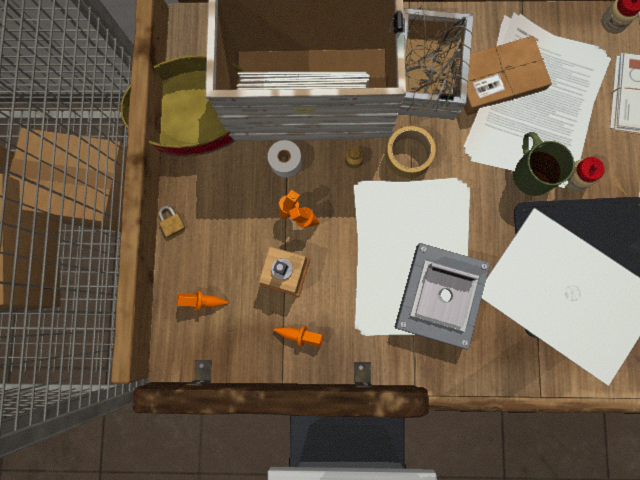

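View pics/side0.png

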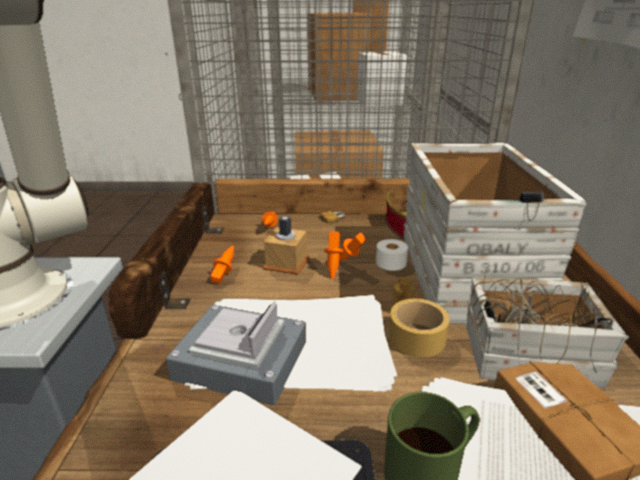

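The top view shows the candidates for the pin. The steel pin stands in the wooden holder at (283,268). The orange look-alikes are at (203,300), (298,337), (290,205) and (305,217). I choose the grey one in the holder. The gauge is at (446,296), with its stop face towards the top of the image. Next is a close crop of both.

```bash
python3 - <<'E'
from h import *
t=cv2.imread("pics/top0.png")
a=cv2.resize(t[238:298,248:318],None,fx=5.7,fy=5.7,interpolation=cv2.INTER_CUBIC)
b=cv2.resize(t[238:353,390:495],None,fx=3.5,fy=3.5,interpolation=cv2.INTER_CUBIC)
o=np.zeros((410,800,3),np.uint8); o[:a.shape[0],:a.shape[1]]=a; o[:b.shape[0],410:410+b.shape[1]]=b
cv2.imwrite("pics/crop.png",o)
m=model("top")
for n,(u,v),z in [("pin",(283,268),108),("hole",(446,296),62)]: print(n,onplane(m,u,v,z).round(1))
# bed top outline by near-uniform grey-blue
g=t.astype(int); hsv=cv2.cvtColor(t,cv2.COLOR_BGR2HSV)
print(t[330,410],t[300,430],t[296,446],t[268,283],t[262,283])
E
```

```text
pin [522.1 124.6 108. ]
hole [ 476.2 -174.5   62. ]
[123 120 115] [181 177 184] [209 218 214] [85 82 80] [125 122 128]
```

View pics/crop.png

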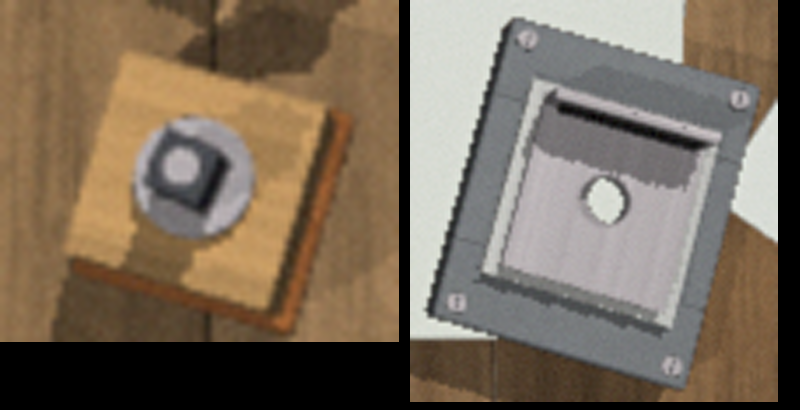

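The crop shows the grey steel pin with its round collar at about (282,269) and the grip top at about (280,267), turned in the holder. The bracket hole is at (446,295), and the bed is turned by about 16° in the image. I'll compute the approach next.

```bash
cat >> h.py <<'E'
def pose():
    s=ctrl.read_state(); q=np.array(s["eef_rot"]); return np.array(s["position"]),R.from_quat(np.r_[q[1:],q[0]]),s
def plan(tgt,yawy=None):
    """shift in tool axes (cm); yawy: wanted world heading (deg) of tool y (mod 180) -> turn about tool z"""
    p,q,s=pose(); print("t",round(s["clock"],2),"pos",p.round(1),"F",s["wrist_force"].round(1),"open",round(s["opening"],1))
    print("shift cm",(q.inv().apply(np.array(tgt)-p)/10).round(2))
    y=q.apply([0,1,0]); h=np.degrees(np.arctan2(y[1],y[0])); z=q.apply([0,0,1]); print("tool y heading",h.round(1),"tool z",z.round(4),"j6",s["joint_positions"][5].round(2))
    if yawy is not None:
        d=(yawy-h+90)%180-90; print("world yaw change",d.round(1),"-> roll rad about tool z",(-np.radians(d)).round(3))
E
python3 - <<'E'
from h import *
m=model("top")
print("collar",onplane(m,282,269.2,72),"griptop",onplane(m,280.1,267.3,108))
print("hole",onplane(m,446,295.1,62))
f=lambda x,y:(390+(x-410)/3.5,238+y/3.5)
P=[onplane(m,*f(*c),46)[:2] for c in [(515,18),(755,90),(685,386),(430,316)]]
print(np.array(P).round(1),np.mean(P,0))
d=P[0]-P[1];print("gauge y heading",np.degrees(np.arctan2(d[1],d[0])))
d=P[3]-P[2];print(np.degrees(np.arctan2(d[1],d[0])))
c=onplane(m,282,269.2,72)
plan([c[0],c[1],200])
E
```

```text
collar [523.01774737 130.23999023  72.        ] griptop [523.28376474 129.87171679 108.        ]
hole [ 477.90186298 -174.50459244   62.        ]
[[ 577.1 -130.4]
 [ 538.5 -259.4]
 [ 380.7 -217.1]
 [ 416.   -82.5]] [ 478.05700098 -172.32771289]
gauge y heading 73.34285107391727
75.27588873783282
t 0.1 pos [ 282.2 -557.1  221.6] F [-0.2  0.5 -0.5] open 87.4
shift cm [-52.53  50.44   2.25]
tool y heading 116.8 tool z [-9.0e-04  1.7e-03 -1.0e+00] j6 -0.26
```

>>> {"method": "step_arm", "body": {
  "rows": "-2.92 2.8 0.12 0;-2.92 2.8 0.12 0;-2.92 2.8 0.12 0;-2.92 2.8 0.12 0;-2.92 2.8 0.12 0;-2.92 2.8 0.12 0;-2.92 2.8 0.12 0;-2.92 2.8 0.12 0"
}}

```text
clock: 0.77
position: [389.5, -250.2, 212.7]
eef_rot: [-0.0, -0.232, 0.973, 0.0]
wrist_force: [1.1, -0.9, -0.3]
opening: 86.9
gripper_force: 0.0
```

>>> {"method": "step_arm", "body": {
  "rows": "-2.92 2.8 0.12 0;-2.92 2.8 0.12 0;-2.92 2.8 0.12 0;-2.92 2.8 0.12 0;-2.92 2.8 0.12 0;-2.92 2.8 0.12 0;-2.92 2.8 0.12 0;-2.92 2.8 0.12 0"
}}

```text
clock: 1.43
position: [496.6, 55.2, 203.2]
eef_rot: [-0.0, -0.232, 0.973, 0.0]
wrist_force: [0.7, -1.0, 0.4]
opening: 87.3
gripper_force: 0.0
```

>>> {"method": "step_arm", "body": {
  "rows": "-2.92 2.8 0.12 0;-2.92 2.8 0.12 0;0 0 0 0;0 0 0 0"
}}

```text
clock: 1.77
position: [523.6, 131.4, 199.9]
eef_rot: [-0.001, -0.234, 0.972, -0.0]
wrist_force: [-0.3, -0.9, 0.5]
opening: 86.8
gripper_force: 0.0
```

```bash
python3 - <<'E'
from h import *
plan([523,130,200])
import pickle
m=model("wrist"); pickle.dump(m,open("w1.pkl","wb"))
cv2.imwrite("pics/w1.png",imaging.capture("wrist")[:,:,::-1]); print(m)
E
```

```text
t 1.77 pos [523.6 131.4 199.9] F [-0.3 -0.9  0.5] open 86.8
shift cm [ 0.11 -0.1  -0.01]
tool y heading 117.0 tool z [-1.8e-03 -7.0e-04 -1.0e+00] j6 -1.65
{'fx': 339.2928552423425, 'fy': 339.2928552423425, 'cx': 319.56766632892044, 'cy': 242.73141586043604, 'position': array([454.67600131,  96.36411729, 361.57928121]), 'attitude': array([ 0.51712512, -0.07360765, -0.11994713,  0.84426075])}
```

View pics/w1.png

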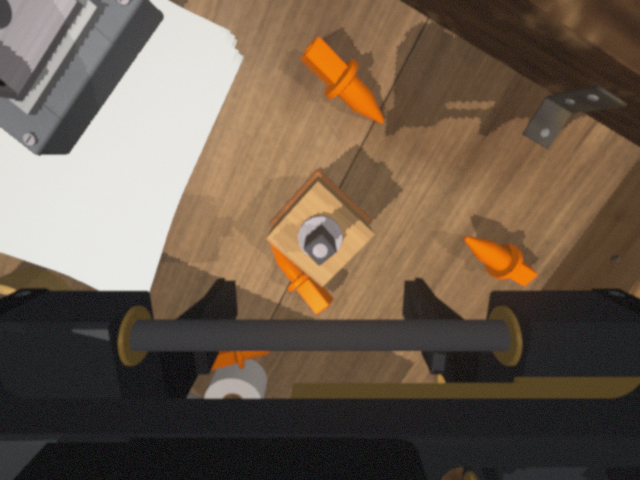

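The wrist view shows the steel pin in its holder with the collar at (320,237) and the grip top at (320,250). An orange standing look-alike lies beyond it at (305,285). I'll zoom in for the grip's angle.

```bash
python3 - <<'E'
from h import *
import pickle
m=pickle.load(open("w1.pkl","rb")); t=cv2.imread("pics/w1.png")
c=cv2.resize(t[205:275,285:355],None,fx=8,fy=8,interpolation=cv2.INTER_CUBIC); cv2.imwrite("pics/w1c.png",c)
print(onplane(m,320,250,108),onplane(m,320,237,72))
E
```

```text
[525.37386816 132.73390475 108.        ] [524.68202582 132.42080917  72.        ]
```

View pics/w1c.png

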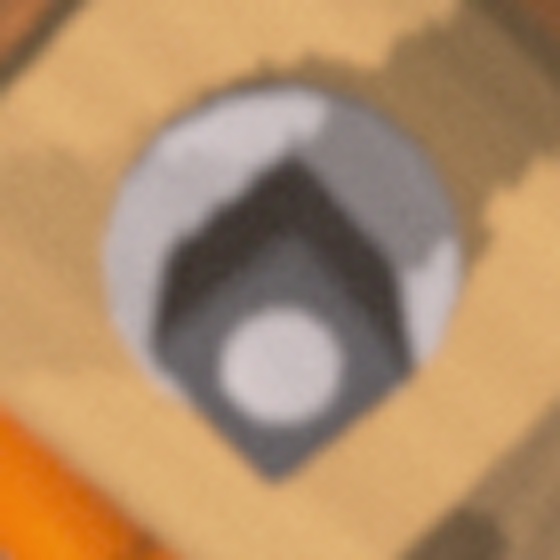

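The crop shows the grip's top corners at (290,225), (410,380), (275,478) and (155,345) in crop pixels.

```bash
python3 - <<'E'
from h import *
import pickle
m=pickle.load(open("w1.pkl","rb"))
P=np.array([onplane(m,285+x/8-.5,205+y/8-.5,108)[:2] for x,y in [(290,225),(410,380),(275,478),(155,345)]])
print(P.round(1),P.mean(0))
h=[]
for i in range(4):
    d=P[(i+1)%4]-P[i]; h.append(np.degrees(np.arctan2(d[1],d[0]))%90); print(np.linalg.norm(d).round(1),h[-1].round(1))
g=np.mean(h); print(g)
c=P.mean(0)
plan([c[0],c[1],78],g); plan([c[0],c[1],78],g+90)
E
```

```text
[[512.6 126.9]
 [521.2 144.5]
 [536.3 137.3]
 [529.4 120.6]] [524.87867097 132.32390262]
19.6 63.9
16.7 64.6
18.1 67.4
17.9 69.6
66.3785289348867
t 1.82 pos [523.1 130.1 200.1] F [-0.2 -0.2  0.3] open 87.3
shift cm [-0.29  0.12 12.21]
tool y heading 116.9 tool z [-1.9e-03 -8.0e-04 -1.0e+00] j6 -1.65
world yaw change -50.6 -> roll rad about tool z 0.882
t 1.82 pos [523.1 130.1 200.1] F [-0.2 -0.2  0.3] open 87.3
shift cm [-0.29  0.12 12.21]
tool y heading 116.9 tool z [-1.9e-03 -8.0e-04 -1.0e+00] j6 -1.65
world yaw change 39.4 -> roll rad about tool z -0.688
```

>>> {"method": "step_arm", "body": {
  "rows": "-0.24 0.1 0 0.11;0 0 0 0.11;0 0 0 0.11;0 0 0 0.11;0 0 0 0.11;0 0 0 0.11;0 0 0 0.11;0 0 0 0.112"
}}

```text
clock: 2.48
position: [524.6, 129.9, 201.0]
eef_rot: [-0.0, 0.209, 0.978, -0.0]
wrist_force: [-0.0, 0.0, 0.0]
opening: 87.0
gripper_force: 0.0
```

>>> {"method": "step_arm", "body": {
  "rows": "0 0 2.5 0;0 0 2.5 0;0 0 2.5 0;0 0 1.5 0;0 0 0 0;0 0 0 0"
}}

```text
clock: 2.98
position: [524.8, 130.2, 110.8]
eef_rot: [-0.001, 0.206, 0.979, -0.001]
wrist_force: [0.7, -1.3, 0.7]
opening: 87.3
gripper_force: 0.0
```

```bash
python3 - <<'E'
from h import *
plan([524.5,131.8,76],66.4)
m=model("wrist"); import pickle; pickle.dump(m,open("w2.pkl","wb"))
t=imaging.capture("wrist")[:,:,::-1]
cv2.imwrite("pics/w2.png",t)
E
```

```text
t 2.98 pos [524.8 130.2 110.8] F [ 0.7 -1.3  0.7] open 87.3
shift cm [0.09 0.14 3.48]
tool y heading 66.3 tool z [-0.0013 -0.0012 -1.    ] j6 -2.53
world yaw change 0.1 -> roll rad about tool z -0.003
```

View pics/w2.png

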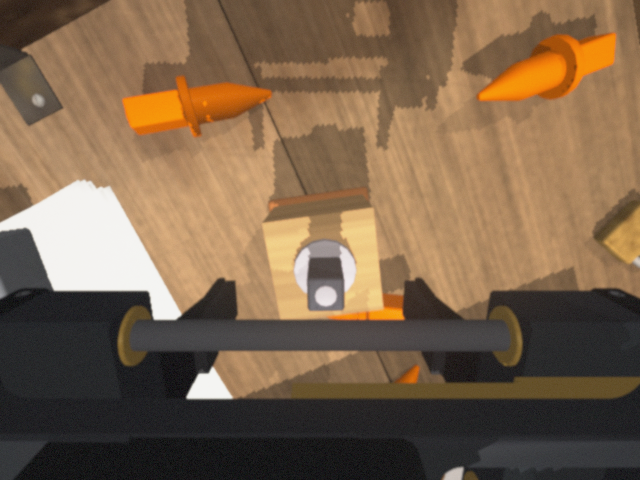

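The grip is square to the fingers and nearly centred, with its top at (326,296). I'll descend and close.

>>> {"method": "step_arm", "body": {
  "rows": "0.04 0.14 1.0 0;0 0 1.0 0;0 0 1.0 0;0 0 0.45 0;0 0 0 0;0 0 0 0"
}}

```text
clock: 3.53
position: [525.3, 132.9, 76.0]
eef_rot: [-0.0, 0.205, 0.979, -0.0]
wrist_force: [0.7, -0.6, -1.1]
opening: 87.1
gripper_force: 0.0
```

>>> {"method": "step_arm", "body": {
  "rows": "0 0 0 0;0 0 0 0;0 0 0 0;0 0 0 0;0 0 0 0;0 0 0 0;0 0 0 0;0 0 0 0",
  "hand": 0
}}

```text
clock: 4.2
position: [525.5, 133.0, 76.5]
eef_rot: [0.0, 0.205, 0.979, 0.0]
wrist_force: [0.1, -0.0, 0.0]
opening: 41.7
gripper_force: 0.0
```

```bash
python3 - <<'E'
from h import *
plan([524.5,131.8,190],74.5)
E
```

```text
t 4.2 pos [525.5 133.   76.5] F [ 0.1 -0.   0. ] open 41.7
shift cm [  0.04  -0.15 -11.35]
tool y heading 66.3 tool z [ 1.e-04  1.e-04 -1.e+00] j6 -2.53
world yaw change 8.2 -> roll rad about tool z -0.143
```

Still closing.

>>> {"method": "step_arm", "body": {
  "rows": "0 0 0 0;0 0 0 0;0 0 0 0;0 0 0 0;0 0 0 0;0 0 0 0"
}}

```text
clock: 4.7
position: [525.5, 133.0, 76.4]
eef_rot: [0.0, 0.205, 0.979, 0.0]
wrist_force: [-0.1, 0.5, -0.2]
opening: 19.7
gripper_force: 29.9
```

>>> {"method": "step_arm", "body": {
  "rows": "0 0 -0.5 0;0 0 -1 0;0 0 -2 0;0 0 -2 0;0 0 -2 0;0 0 -2 0;0 0 -1.8 -0.07;0 0 0 -0.07"
}}

```text
clock: 5.37
position: [527.6, 133.7, 194.6]
eef_rot: [0.004, 0.134, 0.991, 0.002]
wrist_force: [0.4, 0.4, -1.9]
opening: 19.8
gripper_force: 29.9
```

```bash
python3 - <<'E'
from h import *
plan([477.9,-174,190],74.5)
E
```

```text
t 5.37 pos [527.6 133.7 194.6] F [ 0.4  0.4 -1.9] open 19.8
shift cm [ -3.39 -30.99   0.32]
tool y heading 74.6 tool z [ 0.0081  0.0033 -1.    ] j6 -2.39
world yaw change -0.1 -> roll rad about tool z 0.001
```

>>> {"method": "step_arm", "body": {
  "rows": "-0.4 -3.2 0 0;-0.4 -3.6 0 0;-0.4 -3.6 0 0;-0.4 -3.6 0 0;-0.4 -3.6 0 0;-0.4 -3.6 0 0;-0.4 -2 0 0;0 0 0 0"
}}

```text
clock: 6.03
position: [488.6, -101.1, 190.2]
eef_rot: [-0.0, 0.138, 0.99, -0.0]
wrist_force: [-0.4, 0.8, -1.5]
opening: 19.8
gripper_force: 29.9
```

>>> {"method": "step_arm", "body": {
  "rows": "0 0 0 0;0 0 0 0"
}}

```text
clock: 6.2
position: [489.8, -97.8, 189.9]
eef_rot: [0.0, 0.136, 0.991, 0.0]
wrist_force: [-0.2, -0.4, -1.8]
opening: 20.0
gripper_force: 29.9
```

```bash
python3 - <<'E'
from h import *
import pickle
plan([480,-172,140],74.5)
m=model("wrist"); pickle.dump(m,open("w3.pkl","wb"))
cv2.imwrite("pics/w3.png",imaging.capture("wrist")[:,:,::-1])
E
```

```text
t 6.2 pos [489.8 -97.8 189.9] F [-0.2 -0.4 -1.8] open 20.0
shift cm [-1.06 -7.41  4.99]
tool y heading 74.3 tool z [ 5.e-04  3.e-04 -1.e+00] j6 -1.97
world yaw change 0.2 -> roll rad about tool z -0.003
```

View pics/w3.png

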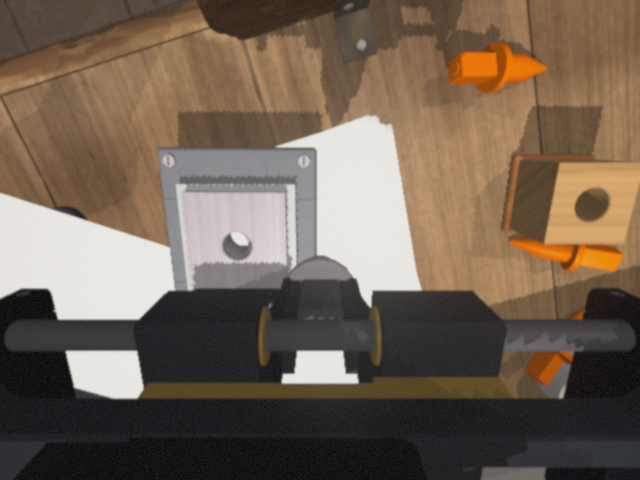

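The wrist view shows the bracket hole at (238,245), with the bed's near corners at (160,149) and (316,149). The holder at (592,203) is empty.

```bash
python3 - <<'E'
from h import *
import pickle
m=pickle.load(open("w3.pkl","rb")); t=cv2.imread("pics/w3.png")
cv2.imwrite("pics/w3c.png",cv2.resize(t[222:268,214:262],None,fx=12,fy=12,interpolation=cv2.INTER_CUBIC))
print("hole",onplane(m,238,245,62))
A,B=onplane(m,160,149,46),onplane(m,316,149,46)
d=(A-B); L=np.linalg.norm(d); d/=-L  # gauge y toward +y
print(A,B,L,"heading",np.degrees(np.arctan2(d[1],d[0])))
gx=np.array([d[1],-d[0],0]); print("bed centre",(A+B)/2+85*gx)
s=lambda p:print(p)
E
```

```text
hole [ 479.07461787 -170.63200709   62.        ]
[ 382.16550387 -211.79972785   46.        ] [418.74553007 -81.45666688  46.        ] 135.37877181915923 heading 74.32353182561879
bed centre [ 482.29375522 -169.5956256    46.        ]
```

View pics/w3c.png

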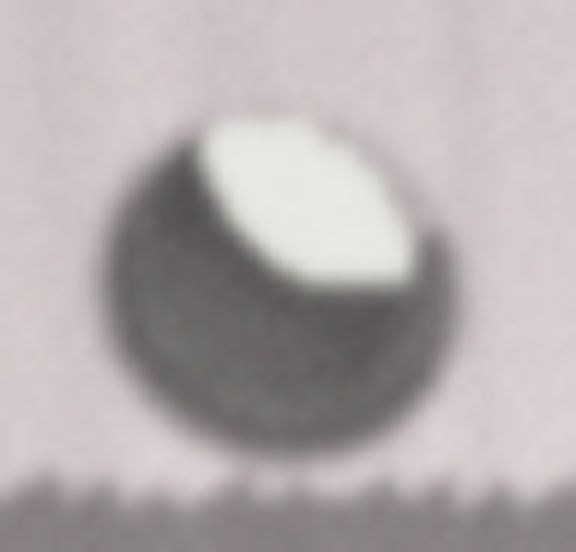

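The crop shows white worktop visible through all the holes, as a lens with its lower-left rim at about (240,230) to (300,280) in crop pixels. That rim is the far bottom edge of the anchor hole. Casting its rays to z=0 gives a hint of the direction.

```bash
python3 - <<'E'
from h import *
import pickle
from scipy.optimize import least_squares
def fit(P,R0=13):
    r=least_squares(lambda c:np.linalg.norm(P-c,axis=1)-R0,P.mean(0)); return r.x,np.sqrt(np.mean(r.fun**2))
m=pickle.load(open("w3.pkl","rb")); t=cv2.imread("pics/w3.png")
print("cam",m["position"].round(0))
off=lambda x,y:(214+x/12-.46,222+y/12-.46)
bl=[off(*c) for c in [(105,285),(130,380),(180,430),(280,458),(370,435),(435,370),(458,290),(280,112),(130,200)]]
P=np.array([onplane(m,u,v,62)[:2] for u,v in bl]); H,e=fit(P); print("bracket hole",H,e)
ll=[off(*c) for c in [(203,160),(218,195),(240,228),(270,260),(300,280)]]
lo=[off(*c) for c in [(310,284),(340,288),(370,288),(400,280)]]
for z in (0,46,54):
  for n,a in (("ll",ll),("lo",lo),("both",ll+lo)):
    Q=np.array([onplane(m,u,v,z)[:2] for u,v in a]); 
    r=least_squares(lambda c:np.linalg.norm(Q-c,axis=1)-13,Q.mean(0)-np.array([9,-6])); print(z,n,r.x.round(1),np.abs(r.fun).max().round(2), (r.x-H).round(1))
m=model("top"); f=lambda x,y:(390+(x-410)/3.5,238+y/3.5)
# top view: white extents inside hole
W=np.array([onplane(m,*f(*c),0)[:2] for c in [(585,200),(592,215),(606,222),(618,212),(624,198),(604,179)]]); print("top white on z0",W.round(0).tolist())
E
```

```text
cam [415. -77. 351.]
bracket hole [ 479.48997002 -171.99429132] 0.41282874243909584
0 ll [ 482.6 -181.6] 0.31 [ 3.1 -9.6]
0 lo [ 482.3 -182.5] 0.06 [  2.8 -10.5]
0 both [ 482.5 -181.7] 0.35 [ 3.  -9.7]
46 ll [ 473.1 -166.2] 0.16 [-6.3  5.8]
46 lo [ 471.8 -168.3] 0.07 [-7.7  3.7]
46 both [ 472.4 -166.5] 0.63 [-7.   5.5]
54 ll [ 471.5 -163.6] 0.14 [-8.   8.4]
54 lo [ 470.  -165.8] 0.07 [-9.5  6.2]
54 both [ 470.7 -163.9] 0.68 [-8.8  8.1]
top white on z0 [[480.0, -175.0], [472.0, -178.0], [468.0, -186.0], [474.0, -193.0], [482.0, -197.0], [492.0, -186.0]]
```

The bracket hole is at about (479.5,-172). The anchor hole is at about (482,-180), so mostly towards -y. I'll move above the bracket hole first.

>>> {"method": "step_arm", "body": {
  "rows": "-0.2 -2 0 0;-0.3 -2 0.5 0;-0.3 -2 1.5 0;-0.26 -1.5 1.5 0;0 0 1.4 0;0 0 0 0;0 0 0 0"
}}

```text
clock: 6.83
position: [479.8, -172.3, 140.1]
eef_rot: [-0.001, 0.135, 0.991, -0.0]
wrist_force: [-0.7, 0.5, -0.6]
opening: 19.5
gripper_force: 29.9
```

```bash
python3 - <<'E'
from h import *
plan([480,-174,115]); plan([482,-179.5,115])
cv2.imwrite("pics/s4.png",cv2.resize(imaging.capture("side")[180:420,120:360,::-1],None,fx=2.5,fy=2.5))
E
```

```text
t 6.83 pos [ 479.8 -172.3  140.1] F [-0.7  0.5 -0.6] open 19.5
shift cm [-0.07 -0.15  2.51]
tool y heading 74.4 tool z [-1.7e-03 -1.0e-04 -1.0e+00] j6 -1.82
t 6.83 pos [ 479.8 -172.3  140.1] F [-0.7  0.5 -0.6] open 19.5
shift cm [-0.41 -0.63  2.51]
tool y heading 74.4 tool z [-1.7e-03 -1.0e-04 -1.0e+00] j6 -1.82
```

View pics/s4.png

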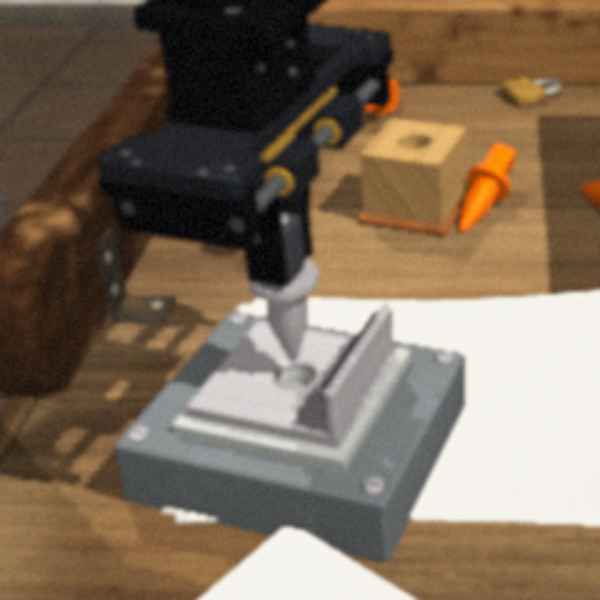

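The tip (292,362) stands above the hole (295,375). I'll enter gently.

>>> {"method": "step_arm", "body": {
  "rows": "0 0 0.3 0;0 0 0.4 0;0 0 0.4 0;0 0 0.4 0;0 0 0.3 0;0 0 0 0;0 0 0 0"
}}

```text
clock: 7.47
position: [479.7, -173.1, 122.2]
eef_rot: [-0.0, 0.136, 0.991, -0.0]
wrist_force: [0.2, 0.4, -1.9]
opening: 20.1
gripper_force: 29.9
```

>>> {"method": "step_arm", "body": {
  "rows": "-0.1 -0.15 0 0;-0.1 -0.15 0 0;-0.1 -0.15 0 0;-0.05 -0.15 0 0;0 0 0 0;0 0 0 0"
}}

```text
clock: 7.97
position: [481.5, -179.9, 122.5]
eef_rot: [0.0, 0.136, 0.991, 0.0]
wrist_force: [0.3, 0.3, -1.7]
opening: 19.9
gripper_force: 29.9
```

>>> {"method": "step_arm", "body": {
  "rows": "0 0 0.15 0;0 0 0.15 0;0 0 0.15 0;0 0 0.15 0;0 0 0 0;0 0 0 0"
}}

```text
clock: 8.47
position: [481.3, -179.5, 116.2]
eef_rot: [-0.0, 0.136, 0.991, 0.0]
wrist_force: [-0.5, 1.4, -1.5]
opening: 19.7
gripper_force: 29.9
```

>>> {"method": "step_arm", "body": {
  "rows": "0 0 0.1 0;0 0 0.1 0;0 0 0.1 0;0 0 0.1 0;0 0 0 0;0 0 0 0"
}}

```text
clock: 8.97
position: [481.5, -179.8, 112.3]
eef_rot: [-0.0, 0.136, 0.991, 0.0]
wrist_force: [-0.9, 1.6, -1.5]
opening: 19.5
gripper_force: 29.9
```

>>> {"method": "step_arm", "body": {
  "rows": "0 0 0.1 0;0 0 0.1 0;0 0 0.1 0;0 0 0.1 0;0 0 0 0;0 0 0 0"
}}

```text
clock: 9.47
position: [481.4, -179.6, 108.3]
eef_rot: [-0.0, 0.136, 0.991, 0.0]
wrist_force: [-0.6, 3.5, 0.4]
opening: 19.8
gripper_force: 29.9
```

>>> {"method": "step_arm", "body": {
  "rows": "0 0 0.1 0;0 0 0.1 0;0 0 0.1 0;0 0 0 0;0 0 0 0"
}}

```text
clock: 9.88
position: [481.5, -179.8, 105.3]
eef_rot: [-0.0, 0.136, 0.991, 0.0]
wrist_force: [-0.7, 2.4, -0.1]
opening: 20.3
gripper_force: 29.9
```

>>> {"method": "step_arm", "body": {
  "rows": "0 0 0.1 0;0 0 0.1 0;0 0 0.1 0;0 0 0 0;0 0 0 0"
}}

```text
clock: 10.3
position: [481.4, -179.8, 102.2]
eef_rot: [-0.0, 0.136, 0.991, 0.0]
wrist_force: [-1.8, 2.8, 0.7]
opening: 19.9
gripper_force: 29.9
```

>>> {"method": "step_arm", "body": {
  "rows": "0 0 0.1 0;0 0 0.1 0;0 0 0 0;0 0 0 0"
}}

```text
clock: 10.63
position: [481.5, -179.8, 100.3]
eef_rot: [-0.0, 0.136, 0.991, 0.0]
wrist_force: [-0.7, 3.3, 1.6]
opening: 19.9
gripper_force: 29.9
```

>>> {"method": "step_arm", "body": {
  "rows": "0 0 0.1 0;0 0 0.1 0;0 0 0.1 0;0 0 0 0;0 0 0 0"
}}

```text
clock: 11.05
position: [481.4, -179.7, 97.1]
eef_rot: [-0.0, 0.136, 0.991, 0.0]
wrist_force: [-0.3, 3.2, 0.0]
opening: 19.6
gripper_force: 29.9
```

>>> {"method": "step_arm", "body": {
  "rows": "0 0 0.1 0;0 0 0.1 0;0 0 0 0;0 0 0 0"
}}

```text
clock: 11.38
position: [481.4, -179.8, 95.2]
eef_rot: [-0.0, 0.136, 0.991, 0.0]
wrist_force: [-2.0, 2.5, -0.6]
opening: 19.8
gripper_force: 29.9
```

>>> {"method": "step_arm", "body": {
  "rows": "0 0 0.1 0;0 0 0.1 0;0 0 0 0;0 0 0 0"
}}

```text
clock: 11.72
position: [481.5, -179.8, 93.3]
eef_rot: [-0.0, 0.136, 0.991, 0.0]
wrist_force: [-1.0, 2.4, -0.6]
opening: 19.9
gripper_force: 29.9
```

>>> {"method": "step_arm", "body": {
  "rows": "0 0 0.1 0;0 0 0.1 0;0 0 0 0;0 0 0 0"
}}

```text
clock: 12.05
position: [481.6, -179.8, 91.3]
eef_rot: [0.0, 0.136, 0.991, 0.0]
wrist_force: [-1.3, 2.7, 0.0]
opening: 20.0
gripper_force: 29.9
```

>>> {"method": "step_arm", "body": {
  "rows": "0 0 0.1 0;0 0 0.05 0;0 0 0 0;0 0 0 0"
}}

```text
clock: 12.38
position: [481.5, -179.8, 89.7]
eef_rot: [-0.0, 0.136, 0.991, 0.0]
wrist_force: [-1.1, 1.9, -1.6]
opening: 19.8
gripper_force: 29.9
```

>>> {"method": "step_arm", "body": {
  "rows": "0 0 0.1 0;0 0 0 0;0 0 0 0"
}}

```text
clock: 12.63
position: [481.5, -179.8, 88.8]
eef_rot: [-0.0, 0.136, 0.991, 0.0]
wrist_force: [-1.4, 2.1, -1.4]
opening: 19.5
gripper_force: 29.9
```

>>> {"method": "step_arm", "body": {
  "rows": "0 0 0.1 0;0 0 0 0;0 0 0 0"
}}

```text
clock: 12.88
position: [481.5, -179.8, 87.8]
eef_rot: [-0.0, 0.136, 0.991, 0.0]
wrist_force: [-0.4, 2.1, -1.4]
opening: 19.6
gripper_force: 29.9
```

>>> {"method": "step_arm", "body": {
  "rows": "0 0 0.1 0;0 0 0 0;0 0 0 0"
}}

```text
clock: 13.13
position: [481.6, -179.8, 86.9]
eef_rot: [0.0, 0.136, 0.991, 0.0]
wrist_force: [-0.5, 1.4, -1.0]
opening: 20.1
gripper_force: 29.9
```

>>> {"method": "step_arm", "body": {
  "rows": "0 0 0.1 0;0 0 0 0;0 0 0 0"
}}

```text
clock: 13.38
position: [481.5, -179.8, 85.9]
eef_rot: [-0.0, 0.136, 0.991, 0.0]
wrist_force: [-1.3, 1.4, -1.4]
opening: 20.0
gripper_force: 29.9
```

>>> {"method": "step_arm", "body": {
  "rows": "0 0 0.1 0;0 0 0 0;0 0 0 0"
}}

```text
clock: 13.63
position: [481.6, -179.8, 84.9]
eef_rot: [-0.0, 0.136, 0.991, 0.0]
wrist_force: [-1.5, 2.2, -1.3]
opening: 19.7
gripper_force: 29.9
```

>>> {"method": "step_arm", "body": {
  "rows": "0 0 0.07 0;0 0 0 0;0 0 0 0"
}}

```text
clock: 13.88
position: [481.6, -179.8, 84.2]
eef_rot: [-0.0, 0.136, 0.991, 0.0]
wrist_force: [-0.0, 1.5, -0.7]
opening: 19.9
gripper_force: 29.9
```

>>> {"method": "step_arm", "body": {
  "rows": "0 0 0.07 0;0 0 0 0;0 0 0 0"
}}

```text
clock: 14.13
position: [481.5, -179.8, 83.5]
eef_rot: [0.0, 0.136, 0.991, 0.0]
wrist_force: [-0.9, 1.9, -0.1]
opening: 19.8
gripper_force: 29.9
```

>>> {"method": "step_arm", "body": {
  "rows": "0 0 0.07 0;0 0 0 0;0 0 0 0"
}}

```text
clock: 14.38
position: [481.5, -179.8, 82.8]
eef_rot: [-0.0, 0.136, 0.991, -0.0]
wrist_force: [-1.2, 2.7, -1.5]
opening: 19.6
gripper_force: 29.9
```

>>> {"method": "step_arm", "body": {
  "rows": "0 0 0.07 0;0 0 0 0;0 0 0 0"
}}

```text
clock: 14.63
position: [481.5, -179.8, 82.1]
eef_rot: [-0.0, 0.136, 0.991, 0.0]
wrist_force: [-1.2, 1.8, -1.3]
opening: 19.7
gripper_force: 29.9
```

>>> {"method": "step_arm", "body": {
  "rows": "0 0 0.1 0;0 0 0 0;0 0 0 0"
}}

```text
clock: 14.88
position: [481.5, -179.8, 81.0]
eef_rot: [-0.0, 0.136, 0.991, 0.0]
wrist_force: [-0.5, 2.2, -1.9]
opening: 20.1
gripper_force: 29.9
```

>>> {"method": "step_arm", "body": {
  "rows": "0 0 0.1 0;0 0 0.1 0;0 0 0 0;0 0 0 0"
}}

```text
clock: 15.22
position: [481.5, -179.8, 79.0]
eef_rot: [-0.0, 0.136, 0.991, -0.0]
wrist_force: [0.0, 2.4, -1.2]
opening: 19.7
gripper_force: 29.9
```

>>> {"method": "step_arm", "body": {
  "rows": "0 0 0.1 0;0 0 0.1 0;0 0 0 0;0 0 0 0"
}}

```text
clock: 15.55
position: [481.5, -179.8, 77.0]
eef_rot: [-0.0, 0.136, 0.991, 0.0]
wrist_force: [-0.4, 2.7, -1.0]
opening: 20.0
gripper_force: 29.9
```

>>> {"method": "step_arm", "body": {
  "rows": "0 0 0.1 0;0 0 0.1 0;0 0 0 0;0 0 0 0"
}}

```text
clock: 15.88
position: [481.5, -179.8, 75.0]
eef_rot: [-0.0, 0.136, 0.991, 0.0]
wrist_force: [-0.2, 2.0, -0.9]
opening: 19.5
gripper_force: 29.9
```

>>> {"method": "step_arm", "body": {
  "rows": "0 0 0.1 0;0 0 0 0;0 0 0 0"
}}

```text
clock: 16.13
position: [481.5, -179.8, 74.1]
eef_rot: [-0.0, 0.136, 0.991, 0.0]
wrist_force: [-1.5, 2.9, -2.0]
opening: 19.8
gripper_force: 29.9
```

>>> {"method": "step_arm", "body": {
  "rows": "0 0 0.07 0;0 0 0 0;0 0 0 0"
}}

```text
clock: 16.38
position: [481.6, -179.8, 73.4]
eef_rot: [0.0, 0.136, 0.991, -0.0]
wrist_force: [-1.1, 2.8, -1.1]
opening: 19.9
gripper_force: 29.9
```

>>> {"method": "step_arm", "body": {
  "rows": "0 0 0.05 0;0 0 0 0;0 0 0 0"
}}

```text
clock: 16.63
position: [481.6, -179.8, 72.9]
eef_rot: [0.0, 0.136, 0.991, -0.0]
wrist_force: [-0.8, 2.7, -0.3]
opening: 19.9
gripper_force: 29.9
```

>>> {"method": "step_arm", "body": {
  "rows": "0 0 0.03 0;0 0 0 0;0 0 0 0"
}}

```text
clock: 16.88
position: [481.5, -179.8, 72.7]
eef_rot: [0.0, 0.136, 0.991, 0.0]
wrist_force: [-0.8, 3.1, -0.1]
opening: 20.0
gripper_force: 29.9
```

>>> {"method": "step_arm", "body": {
  "rows": "0 0 0.03 0;0 0 0 0;0 0 0 0"
}}

```text
clock: 17.13
position: [481.6, -179.8, 72.4]
eef_rot: [0.0, 0.136, 0.991, -0.0]
wrist_force: [-1.1, 2.8, -0.1]
opening: 19.8
gripper_force: 29.9
```

>>> {"method": "step_arm", "body": {
  "rows": "0 0 0.03 0;0 0 0 0;0 0 0 0"
}}

```text
clock: 17.38
position: [481.9, -179.9, 72.4]
eef_rot: [0.0, 0.136, 0.991, -0.0]
wrist_force: [-1.5, 2.5, 3.7]
opening: 19.8
gripper_force: 29.9
```

>>> {"method": "step_arm", "body": {
  "rows": "0 0 0.03 0;0 0 0 0;0 0 0 0"
}}

```text
clock: 17.63
position: [482.0, -179.9, 72.4]
eef_rot: [0.001, 0.136, 0.991, -0.0]
wrist_force: [-1.7, 3.8, 6.6]
opening: 19.8
gripper_force: 29.9
```

The collar has seated: z stopped and Fz rose by about 7 N. I'll release and rise.

>>> {"method": "step_arm", "body": {
  "rows": "0 0 -0.03 0;0 0 0 0;0 0 0 0;0 0 0 0;0 0 0 0;0 0 0 0;0 0 0 0;0 0 0 0",
  "hand": 0.8
}}

```text
clock: 18.3
position: [481.5, -179.8, 72.0]
eef_rot: [-0.0, 0.136, 0.991, -0.0]
wrist_force: [0.3, 0.6, 0.1]
opening: 64.4
gripper_force: 0.0
```

>>> {"method": "step_arm", "body": {
  "rows": "0 0 0 0;0 0 0 0;0 0 -0.5 0;0 0 -1 0;0 0 -2 0;0 0 -2 0;0 0 -2 0;0 0 -2 0"
}}

```text
clock: 18.97
position: [481.6, -179.8, 169.1]
eef_rot: [0.001, 0.136, 0.991, -0.0]
wrist_force: [1.1, 0.1, -0.5]
opening: 69.8
gripper_force: 0.0
```

>>> {"method": "step_arm", "body": {
  "rows": "0 3 -2 0;0 3 0 0;0 3 0 0;0 3 0 0;0 3 0 0;0 0 0 0;0 0 0 0"
}}

```text
clock: 19.55
position: [522.4, -34.0, 188.0]
eef_rot: [0.001, 0.135, 0.991, 0.0]
wrist_force: [0.2, -0.7, -0.0]
opening: 69.7
gripper_force: 0.0
```

```bash
python3 - <<'E'
from h import *
a=imaging.capture("side")[230:420,150:330,::-1]; b=imaging.capture("wrist")[:,:,::-1]
a=cv2.resize(a,(379,400)); b=cv2.resize(b,(420,315)); o=np.zeros((400,800,3),np.uint8); o[:,:379]=a; o[:315,380:]=b
cv2.imwrite("pics/end.png",o); plan([480,-172,200])
E
```

```text
t 19.65 pos [521.8 -35.6 187.6] F [ 0.6  0.4 -0.5] open 69.6
shift cm [  0.35 -14.26  -1.24]
tool y heading 74.4 tool z [ 4.e-04  0.e+00 -1.e+00] j6 -2.09
```

View pics/end.png

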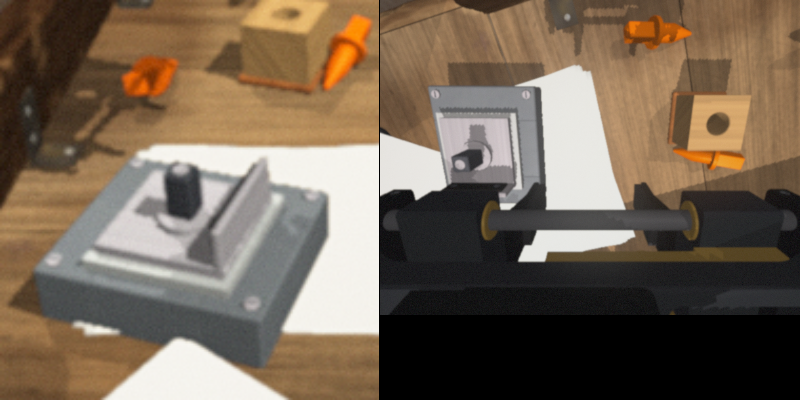

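The pin stands upright with its collar flush on the bracket (left panel, about (180,215)), and the gripper is clear of everything.

```bash
python3 -c "
from cell import job; print(job.job_done())"
```

```text
the job is handed in; nothing more can be done
None
```

I drove the taper pin through the bracket, spacer and bed, left it standing upright with its collar flush on the bracket, and handed the job in at about 20 s; force readings stayed below about 9 N, and no verdict came back.

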